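# Index the lamp-test carousel

## Task

Stand the loose yellow pilot lamp fully home in the empty white cup of the test carousel and let go of it. Then turn the carousel anticlockwise (seen from above) by its black handle post until the copper blade on its rim meets the copper contact post of the blue tester, and keep it pressed there with about 8 newtons at the contact steadily for one to two seconds, at no time more than 15. Leave the carousel at rest with the blade still touching the contact and the lamp in its cup, and do not disturb the other lamps, the screwdriver or the meter.

Things in the scene. Friction and masses are not known exactly. Their poses are not given: they have to be found in the camera images.
- lamp_yellow: The loose yellow pilot lamp, standing upright on the bench, 60 mm tall, 60 g: black body 28 mm in diameter and 30 mm high at the foot, aluminium flange 36 mm in diameter from 30 to 36 mm, yellow lens 28 mm in diameter from 36 to 60 mm (grip it here from above). Origin at the centre of its underside, z up.
- lamp_red: Loose lamp of the same shape with a red lens, standing on the bench beside it; leave alone. Origin at the centre of its underside.
- lamp_green: Loose lamp of the same shape with a green lens, standing on the bench beside it; leave alone. Origin at the centre of its underside.
- screwdriver: Screwdriver lying on the bench; leave alone.
- meter: Yellow hand-held multimeter lying on the bench, 150 x 75 x 40 mm; leave alone. Origin at the centre of its underside.
- stage: The carousel's fixed grey pedestal, 190 mm in diameter; origin on the bench at the axis of the carousel, z up. The turning disc on it is 230 mm in diameter, its top 47 mm above the bench; it also carries a red and a green lamp fixed in cups, each 60 mm tall above the disc, at 65 mm from the axis, 115 and 220 degrees anticlockwise from the empty cup.
- table_disc (a joint): Turn of the disc in rad, growing anticlockwise from above; range -2.3 to 0.25. It starts between -2 and -1; the blade meets the contact between -0.07 and 0.07, as the post is set. It turns freely with about 0.2 N m of friction and stays where it is left. A push of F newtons on the handle, square to its radius, gives (0.100 F - 0.20) / 0.130 newtons at the contact.
- handle (a point): Centre of the top of the black round handle post on the disc: 16 mm in diameter, 55 mm tall from the disc's top to this point, 100 mm from the axis.
- nest (a point): The empty white cup on the disc: this point is the centre of its floor, on the disc's top, 65 mm from the axis, 90 degrees anticlockwise from the handle post. Bore 31 mm, 18 mm deep, rim 43 mm across. z up.
- blade (a point): Copper blade sticking out of the disc's rim, opposite the handle post: 10 mm wide, 16 mm high. This point lies on its flat leading face 130 mm from the axis, at half its height, 41 mm above the bench. Its x axis points towards the disc's axis and from there on to the handle post, its y axis against the motion of the blade in anticlockwise turning, z up.
- tester: Blue tester housing (60 x 50 x 85 mm) just outside the disc; before it a black foot with an upright rigid copper contact post, 12 mm in diameter, top 70 mm over the bench. Origin on the bench, 130 mm from the carousel's axis; x points to that axis, y against the blade's motion. The post is clamped on a slide anywhere within 8 mm of the origin along y; this is not measured: feel for it.
Mind the look-alikes: they are no part of the job. Of the things that look like the tester, the smaller one is meant.

How it is judged:
By the outcome, as a careful person would: the job done as asked, in the order asked, and still so for the second after the job is handed in, with the robot touching nothing.
It also fails if it takes over 62 s, if anything falls off the work surface, if the arm or the gripper's body presses on something with over 40 N, if the wrist force passes 120 N, or if a joint passes its speed limit or range.

## Robot

A 6-joint arm with a two-finger parallel gripper is mounted at the origin on the work surface. World frame = base frame: x ahead of the robot, y to its left, z up, the work surface at z = 0. Lengths are in m, angles in rad, forces in N, time in s.
With the tool pointing down it reaches from about 0.35 to 0.875 m from the base axis. Payload 4.2 kg.
Tool frame: the origin (TCP) lies midway between the tips of the shut fingers; the grasp point (between the pads) lies 19 mm behind it; z points along the fingers, y is the direction in which the jaws open and shut (so a half turn about z gives the same grasp; the last joint's range is limited). The gripper opens to 85 mm and grips with 20 to 120 N. Pads are 22 mm wide; open, the fingers measure 114 mm over their backs; the gripper's body (76 mm by 85 mm) begins 54 mm behind the grasp point. The pads swing forward as they close: fully open they stand 13 mm farther back than shut.
Start: joints at [-0.994, 0.385, 0.008, 0, -1.194, -0.259], TCP at [0.195, -0.594, 0.231] pointing down, gripper open.
Joint ranges: [-3.14, 3.14], [-1.21, 2.06], [-1.07, 1.41], [-3.16, 2.05], [-2.99, -0.16], [-3.1, 3.1]. Speed limits (rad/s): [2.79, 2.79, 3.14, 3.14, 3.14, 3.14].

## Interface

Orientations are given as a 3x3 rotation matrix whose columns are the frame's x, y, z axes.
In Python, from plant import manip gives the robot as it stands.
- The arm moves only by the shell command python3 -m creep 'ROWS' [FORCE]. ROWS is JSON, a list of rows, each a list of 3 entries, a list of its own where there are three numbers: the shift along the tool's x, y, z in m, then the turn, a rotation vector about the tool's x, y, z in degrees, then the finger opening in m, from 0 to 0.0854. A call has 1 to 20 rows; each row shifts and turns the pose as measured when the row begins, along the tool's axes as they then stand; what a row does not reach is not made up. A row lasts 1/10 s, in which the tool goes at most 50 mm and 8.59 degrees, less where a joint would pass 70% of its speed; a pose out of reach is approached as far as the arm can. A call is refused whole if a number of a shift passes 0.05 or a number of a turn 8.59, either way. A call with a gripper value outside its range is refused whole. The fingers move at their own pace and stop on an object; FORCE is the grip in N (left out, the last holds). Time passes only in rows, so rows that do not move let the fingers close. It gives the time, the measured TCP pose, the force and the opening at its end, in the units of the state.
- manip.read_state(): the state, without advancing time (a new reading comes with each control period).
- manip.camera(name): name is "side" or "top" or "wrist"; returns the picture (400x640x3 uint8, red, green, blue); there is no depth.
- manip.get_calibration(name): a dict with "vfov" (degrees; the focal length in pixels is half the picture's height over the tangent of half this angle, whatever the lens; pixels are square), "cx", "cy" (the principal point, pixels), "R" (3x3) and "t" (3): a world point X has camera coordinates R X + t; the wrist camera has in their place "mount" (4x4, takes a point from camera to tool coordinates, whose origin is the TCP and whose axes are the flange's). Camera axes: x right, y down, z forward; pixel columns grow to the right and rows downward; lengths in m; the calibration is good to about 2 mm. A picture is of the moment at which its call begins: read the wrist's pose just before it. get_calibration takes no time and is no camera call.
- manip.hand_in(): hands the job in, once; it reports no verdict.
The state is a dict: "t": time; "joints": joint angles; "dq": joint speeds; "joint_torque": joint torques, N m; "eef_pos": TCP position; "tcp_rot": TCP orientation; "force": force on the tool from outside, world axes, zero at the start; "torque": the same for the moment, N m; "opening": finger opening in m.
Only numpy, scipy, OpenCV 4.12 (cv2) and the standard library are available. Lean on these libraries where they do the work, as an engineer would, in place of code of your own. Each camera call takes 0.05 s, during which the arm holds its last target. There are 200 camera calls.

## Working session

There is one attempt and no reset: what is moved stays moved. The work goes in short steps, Python scripts to look and compute and a shell command to move; the robot and the scene stay as the last step left them, time stands still between calls to the robot, and variables do not carry over. Pictures are saved under pics/ and viewed, on a budget of 10 in all, crops included, one or two more only if the job needs it, and the job is handed in when it is done.

```bash
ls; mkdir -p pics
python3 - <<'E'
from plant import manip
import cv2,numpy as np
s=manip.read_state();print({k:np.round(v,3).tolist() for k,v in s.items()})
for n in("top","side"):
    im=manip.camera(n);cv2.imwrite(f"pics/{n}0.png",im[:,:,::-1])
for n in("top","side","wrist"):print(n,manip.get_calibration(n))
E
```

```text
pics
{'t': 0.0, 'joints': [-0.994, 0.386, 0.007, -0.001, -1.194, -0.259], 'dq': [-0.0, 0.0, -0.001, -0.001, -0.0, 0.001], 'joint_torque': [0.002, -39.228, 18.841, 4.186, -0.005, -0.0], 'eef_pos': [0.195, -0.593, 0.23], 'tcp_rot': [[-0.95, -0.312, -0.001], [-0.312, 0.95, 0.002], [0.0, 0.002, -1.0]], 'force': [-0.166, 0.326, 0.68], 'torque': [-0.002, -0.055, -0.031], 'opening': 0.086}
top {'vfov': 48.29727178495899, 'cx': 320.4404015232761, 'cy': 201.36526107976636, 'R': array([[-0.01405098, -0.99988724,  0.00529945],
       [-0.98275099,  0.01283237, -0.184488  ],
       [ 0.18439919, -0.00780028, -0.98282048]]), 't': array([9.28869395e-05, 4.74020099e-01, 1.38868698e+00])}
side {'vfov': 43.03212177312471, 'cx': 319.3481262101065, 'cy': 197.9584867459762, 'R': array([[ 9.91860642e-01, -1.27326822e-01,  5.88617074e-04],
       [-8.80379227e-02, -6.89129941e-01, -7.19269941e-01],
       [ 9.19879892e-02,  7.13363726e-01, -6.94730455e-01]]), 't': array([-0.47572474,  0.11331297,  1.67924259])}
wrist {'vfov': 70.7233903220103, 'cx': 323.45714324476825, 'cy': 193.5904576034236, 'mount': array([[ 8.61943213e-04, -9.62571162e-01, -2.71027703e-01,
         6.90807148e-02],
       [ 9.99998635e-01,  4.47622655e-04,  1.59051408e-03,
        -4.77000687e-04],
       [-1.40966485e-03, -2.71028704e-01,  9.62570234e-01,
        -1.41963124e-01],
       [ 0.00000000e+00,  0.00000000e+00,  0.00000000e+00,
         1.00000000e+00]])}
```

View pics/top0.png

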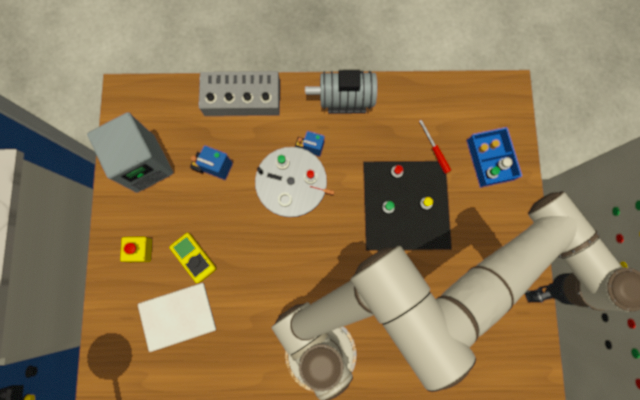

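View pics/side0.png

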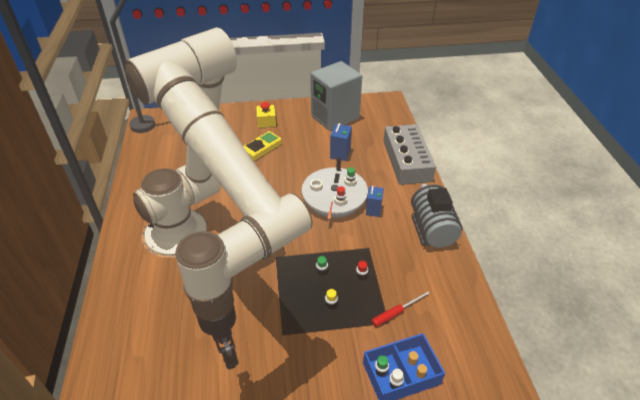

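Top view: carousel centre is near (291,181), the empty cup (285,199), the handle about (262,171), and the blade about (328,191). The small tester is at (311,143), with a look-alike at (211,161), and the yellow lamp at (428,202). Next I'll look at enlarged crops from both views.

```bash
cat > h.py <<'E'
import cv2,numpy as np
from plant import manip
def K(n):
    c=manip.get_calibration(n);f=200/np.tan(np.radians(c["vfov"]/2))
    return c,f
def cam(n,st=None):
    c,f=K(n)
    if n=="wrist":
        T=np.eye(4);T[:3,:3]=st["tcp_rot"];T[:3,3]=st["eef_pos"];M=np.linalg.inv(T@c["mount"]);R,t=M[:3,:3],M[:3,3]
    else:R,t=np.array(c["R"]),np.array(c["t"])
    return np.array([[f,0,c["cx"]],[0,f,c["cy"]],[0,0,1]])@np.c_[R,t]
def proj(P,X):
    x=P@np.r_[X,1];return x[:2]/x[2]
def onz(P,uv,z):
    H=np.c_[P[:,0],P[:,1],P[:,2]*z+P[:,3]];x=np.linalg.solve(H,[*uv,1]);return x[:2]/x[2]
def tri(P1,a,P2,b):
    X=cv2.triangulatePoints(P1,P2,np.array(a,float),np.array(b,float))[:,0];return X[:3]/X[3]
E
python3 - <<'E'
import cv2,numpy as np
a=cv2.imread("pics/top0.png")[125:225,243:343];b=cv2.imread("pics/side0.png")[120:220,295:395]
g=lambda x:cv2.resize(x,(400,400),interpolation=cv2.INTER_CUBIC)
c=cv2.imread("pics/top0.png")[155:205,370:470];d=cv2.imread("pics/side0.png")[250:300,290:390]
q=lambda x:cv2.resize(x,(400,200),interpolation=cv2.INTER_CUBIC)
cv2.imwrite("pics/crop0.png",np.vstack([np.hstack([g(a),g(b)]),np.hstack([q(cv2.imread("pics/top0.png")[170:220,370:470]),q(d)])]))
E
```

```text
(no output)
```

View pics/crop0.png

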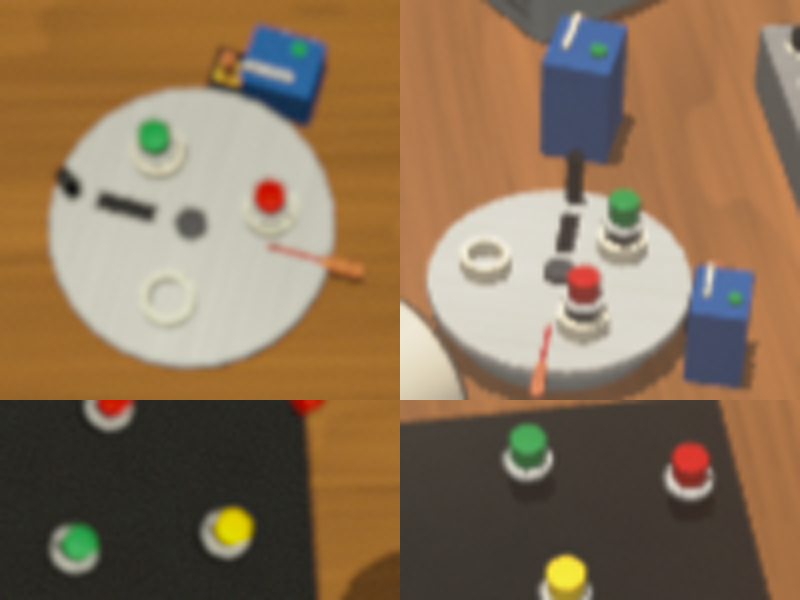

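Run:
```python
from h import *
T,S=cam("top"),cam("side");np.set_printoptions(precision=4,suppress=True)
for n,a,b,z in [("axis",(290.4,180.4),(334.8,187.5),.047),("cuprim",(284.7,199.2),(316.2,183.6),.065),("handle",(259,169.5),(338.7,158.3),.102),("yellow",(428.3,201.6),(331.7,292.4),.06),("dgreen",(281.3,158.8),(350.8,168.5),.107),("dred",(310.2,173.5),(341,187.5),.107)]:
    print(n,tri(T,a,S,b),onz(T,a,z),onz(S,b,z))
print("contact",onz(T,(300.3,139.5),.07),"foot/box")
print("blade",onz(T,(333.5,192.5),.045))
```

```text
axis [0.5436 0.0895 0.055 ] [0.5437 0.0898] [0.5465 0.0984]
cuprim [0.4808 0.1071 0.0646] [0.4785 0.1069] [0.4824 0.107 ]
handle [0.5695 0.1842 0.1048] [0.5667 0.1843] [0.5728 0.1885]
yellow [ 0.4679 -0.3483  0.0631] [ 0.4658 -0.3491] [ 0.4704 -0.3457]
dgreen [0.6004 0.1141 0.1138] [0.599  0.1145] [0.6046 0.1228]
dred [0.5523 0.0248 0.113 ] [0.5506 0.0247] [0.5559 0.032 ]
contact [0.6737 0.0562] foot/box
blade [ 0.5023 -0.0488]
```

Disc and cup geometry are consistent: handle at about 75.5°, tester at about 345°, so roughly 90° to turn. I'll fly towards the yellow lamp for a wrist view.

```bash
python3 -m creep '[[[-0.038,0.0165,0],[0,0,0],0.06],[[-0.038,0.0165,0],[0,0,0],0.06],[[-0.038,0.0165,0],[0,0,0],0.06],[[-0.038,0.0165,0],[0,0,0],0.06],[[-0.038,0.0165,0],[0,0,0],0.06],[[-0.038,0.0165,0],[0,0,0],0.06],[[-0.038,0.0165,0],[0,0,0],0.06],[[-0.038,0.0165,0],[0,0,0],0.06],[[0,0,0],[0,0,0],0.06]]' 40
python3 - <<'E'
from h import *
s=manip.read_state();im=manip.camera("wrist");cv2.imwrite("pics/w1.png",im[:,:,::-1])
import pickle;pickle.dump(s,open("s1.pkl","wb"))
print(s["eef_pos"],s["tcp_rot"],s["t"])
P=cam("wrist",s);print(proj(P,[.4665,-.348,.06]))
E
```

```text
t: 1.0
eef_pos: [0.4496, -0.3645, 0.2248]
tcp_rot: [[-0.952, -0.307, -0.007], [-0.307, 0.952, 0.009], [0.004, 0.011, -1.0]]
force: [-0.7, -0.4, 0.4]
opening: 0.0601
[ 0.4496314  -0.36446847  0.22480551] [[-0.95183515 -0.30653228 -0.00691425]
 [-0.3065862   0.95180091  0.00893986]
 [ 0.00384064  0.01062909 -0.99993613]] 1.0
[331.14561397 197.35543888]
```

View pics/w1.png

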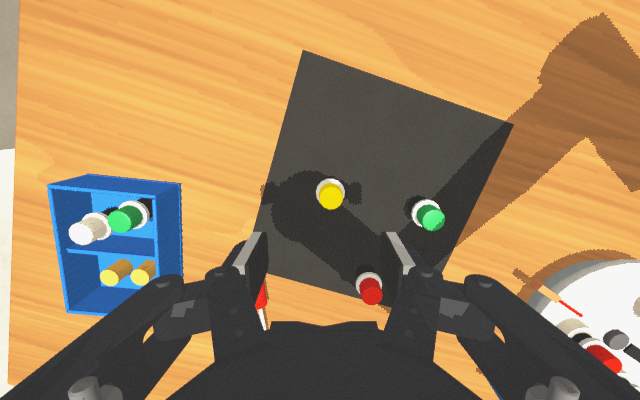

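Yellow lens top is at about (331,197), and the prediction from the fixed cameras was (331.1,197.4), so they agree. I'll level the tool, centre over the lamp and descend part of the way.

```bash
cat > go.py <<'E'
import sys
from h import *
# tool-frame shift & turn to reach world x y z (yaw of tool y in deg optional)
a=[float(v) for v in sys.argv[1:]];s=manip.read_state();R=np.array(s["tcp_rot"])
from scipy.spatial.transform import Rotation as Ro
yaw=np.arctan2(R[1,1],R[0,1]) if len(a)<4 else np.radians(a[3])
y=np.array([np.cos(yaw),np.sin(yaw),0]);z=np.array([0,0,-1.]);G=np.c_[np.cross(y,z),y,z]
print("t",round(s["t"],2),"pos",np.round(s["eef_pos"],4),"yaw",round(np.degrees(np.arctan2(R[1,1],R[0,1])),1),"F",np.round(s["force"],1),"open",round(s["opening"],4))
print("shift",np.round(R.T@(np.array(a[:3])-s["eef_pos"]),4),"turn",np.round(np.degrees(Ro.from_matrix(R.T@G).as_rotvec()),2),"j6",round(s["joints"][5],2))
E
python3 -m creep '[[[-0.021,0.0105,0.02],[0.6,-0.2,0],0.06],[[0,0,0.04],[0,0,0],0.06],[[0,0,0.04],[0,0,0],0.06],[[0,0,0.02],[0,0,0],0.06],[[0,0,0],[0,0,0],0.06]]'; python3 go.py .4665 -.348 .04
```

```text
t: 1.55
eef_pos: [0.4633, -0.3508, 0.1018]
tcp_rot: [[-0.953, -0.302, 0.0], [-0.302, 0.953, -0.001], [0.0, -0.001, -1.0]]
force: [0.0, 0.2, 0.3]
opening: 0.0599
t 1.55 pos [ 0.4633 -0.3508  0.1018] yaw 107.6 F [0.  0.2 0.3] open 0.0599
shift [-0.0039  0.0018  0.0618] turn [-0.08 -0.01 -0.  ] j6 -0.9
```

```bash
python3 -m creep '[[[-0.004,0.002,0.005],[0,0,0],0.06],[[0,0,0.03],[0,0,0],0.06],[[0,0,0.02],[0,0,0],0.06],[[0,0,0.006],[0,0,0],0.06],[[0,0,0],[0,0,0],0.06]]'; python3 go.py .4665 -.348 .04
```

```text
t: 2.05
eef_pos: [0.4697, -0.3516, 0.0447]
tcp_rot: [[-0.954, -0.3, 0.01], [-0.3, 0.954, -0.007], [-0.007, -0.01, -1.0]]
force: [0.2, 0.5, 0.9]
opening: 0.0601
t 2.05 pos [ 0.4697 -0.3516  0.0447] yaw 107.4 F [0.2 0.5 0.9] open 0.0601
shift [0.002  0.0045 0.0047] turn [-0.55  0.43  0.  ] j6 -0.9
```

```bash
python3 -m creep '[[[0.001,0.004,0],[-0.5,0.4,0],0.06],[[0,0,0],[0,0,0],0.06]]'; python3 go.py .4665 -.348 .04
```

```text
t: 2.25
eef_pos: [0.4688, -0.3487, 0.0473]
tcp_rot: [[-0.954, -0.3, 0.004], [-0.3, 0.954, -0.002], [-0.003, -0.003, -1.0]]
force: [-0.7, -0.6, -0.2]
opening: 0.0597
t 2.25 pos [ 0.4688 -0.3487  0.0473] yaw 107.5 F [-0.7 -0.6 -0.2] open 0.0597
shift [0.002  0.0014 0.0073] turn [-0.19  0.18  0.  ] j6 -0.9
```

```bash
python3 -m creep '[[[0.003,0.001,0.006],[-0.2,0.2,0],0.06],[[0,0,0.003],[0,0,0],0.06],[[0,0,0],[0,0,0],0.06]]'; python3 go.py .4665 -.348 .04
```

```text
t: 2.55
eef_pos: [0.4668, -0.3491, 0.04]
tcp_rot: [[-0.954, -0.3, 0.003], [-0.3, 0.954, -0.001], [-0.003, -0.002, -1.0]]
force: [-0.2, -0.4, 0.3]
opening: 0.0599
t 2.55 pos [ 0.4668 -0.3491  0.04  ] yaw 107.5 F [-0.2 -0.4  0.3] open 0.0599
shift [-0.0001  0.0012 -0.    ] turn [-0.14  0.16  0.  ] j6 -0.9
```

```bash
python3 -m creep '[[[0,0,0],[0,0,0],0.03],[[0,0,0],[0,0,0],0.02],[[0,0,0],[0,0,0],0.02],[[0,0,0],[0,0,0],0.02],[[0,0,0],[0,0,0],0.02]]' 40; python3 go.py .4665 -.348 .04
```

```text
t: 3.05
eef_pos: [0.4668, -0.3492, 0.0402]
tcp_rot: [[-0.954, -0.3, 0.004], [-0.3, 0.954, -0.002], [-0.003, -0.003, -1.0]]
force: [0.3, 0.2, 1.0]
opening: 0.0265
t 3.05 pos [ 0.4668 -0.3492  0.0402] yaw 107.5 F [0.3 0.2 1. ] open 0.0265
shift [-0.      0.0013  0.0002] turn [-0.15  0.16  0.  ] j6 -0.9
```

Gripped at 26.5 mm opening. I'll lift and carry it to a viewing position short of the cup.

```bash
python3 -m creep '[[[0,0,-0.02],[0,0,0],0.02],[[0,0,-0.045],[0,0,0],0.02],[[0,0,-0.045],[0,0,0],0.02],[[0,0,-0.045],[0,0,0],0.02],[[-0.005,0.02,-0.02],[0,0,0],0.02],[[-0.011,0.043,0],[0,0,0],0.02],[[-0.011,0.043,0],[0,0,0],0.02],[[-0.011,0.043,0],[0,0,0],0.02],[[-0.011,0.043,0],[0,0,0],0.02],[[-0.011,0.043,0],[0,0,0],0.02],[[-0.011,0.043,0],[0,0,0],0.02],[[-0.011,0.043,0],[0,0,0],0.02],[[-0.011,0.043,0],[0,0,0],0.02],[[-0.011,0.03,0],[0,0,0],0.02],[[0,0,0],[0,0,0],0.02],[[0,0,0],[0,0,0],0.02]]'; python3 go.py .44 .1 .215 120;python3 -c "
from h import *
print(manip.read_state()['joints'])"
```

```text
t: 4.65
eef_pos: [0.4455, 0.0731, 0.2203]
tcp_rot: [[-0.955, -0.296, 0.002], [-0.296, 0.955, 0.004], [-0.004, 0.003, -1.0]]
force: [-0.4, -0.2, -1.2]
opening: 0.0264
t 4.65 pos [0.4455 0.0731 0.2203] yaw 107.2 F [-0.4 -0.2 -1.2] open 0.0264
shift [-0.0028  0.0273  0.0054] turn [  0.16   0.22 -12.76] j6 -1.79
[ 0.52278553  0.09327025 -0.41348454 -0.00261522 -1.05990151 -1.79142972]
```

Run:
```python
from h import *
import pickle
s=manip.read_state();im=manip.camera("wrist");cv2.imwrite("pics/w2.png",im[:,:,::-1]);pickle.dump(s,open("s2.pkl","wb"))
P=cam("wrist",s)
for n,X in dict(cup=[.481,.107,.065],axis=[.545,.09,.047],handle=[.57,.184,.102],contact=[.674,.056,.07]).items():print(n,proj(P,X).round(1))
```

```text
cup [342.5 218.2]
axis [312.2 255.5]
handle [385.6 321.8]
contact [256.8 344.6]
```

View pics/w2.png

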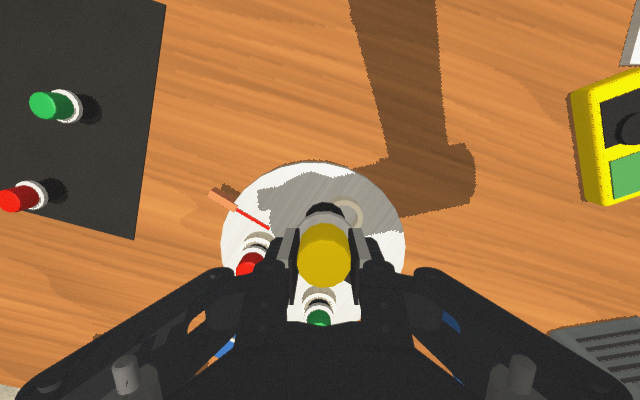

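The cup (about (347,213)) is half hidden by the held lamp. I'll shift 60 mm away from base and look again, enlarged.

```bash
python3 -m creep '[[[-0.03,0.005,0],[0,0,0],0.02],[[-0.03,0.005,0],[0,0,0],0.02],[[0,0,0],[0,0,0],0.02],[[0,0,0],[0,0,0],0.02]]'
python3 - <<'E'
from h import *
import pickle
s=manip.read_state();im=manip.camera("wrist")[:,:,::-1];cv2.imwrite("pics/w3f.png",im);pickle.dump(s,open("s3.pkl","wb"))
P=cam("wrist",s);print(s["eef_pos"])
for n,X in dict(cup=[.481,.107,.065],axis=[.545,.09,.047],handle=[.57,.184,.102],contact=[.674,.056,.07]).items():print(n,proj(P,X).round(1))
cv2.imwrite("pics/w3.png",cv2.resize(im[60:260,200:460],(780,600),interpolation=cv2.INTER_CUBIC))
E
```

```text
t: 5.1
eef_pos: [0.5006, 0.0961, 0.2198]
tcp_rot: [[-0.957, -0.289, 0.0], [-0.289, 0.957, 0.004], [-0.001, 0.003, -1.0]]
force: [-0.6, -0.2, -0.3]
opening: 0.0263
[0.50055229 0.09612348 0.21983544]
cup [338.1 166.2]
axis [307.1 210.7]
handle [384.4 274.4]
contact [249.8 305.8]
```

View pics/w3.png

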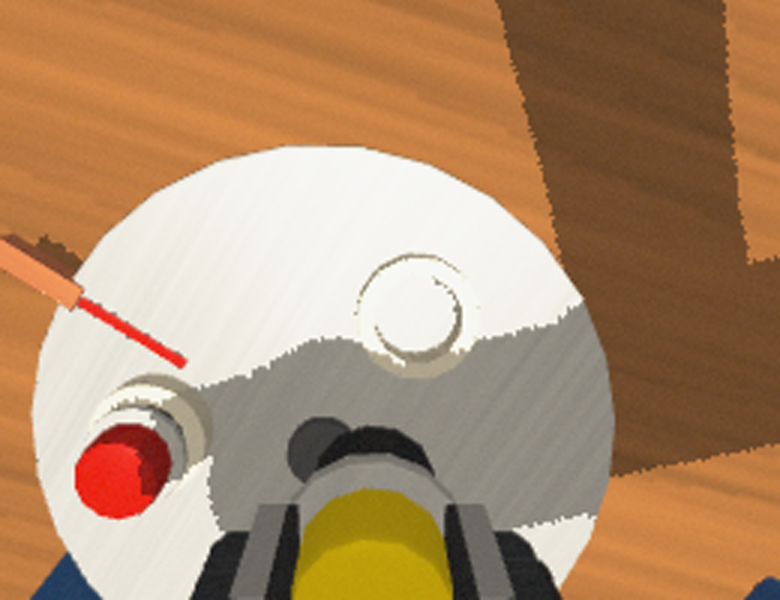

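Run:
```python
from h import *
import pickle
s=pickle.load(open("s3.pkl","rb"));P=cam("wrist",s);im=cv2.imread("pics/w3f.png")
c=onz(P,(339,164.7),.065);print("cup est",c)
x0,y0,k=200,60,3
o=cv2.resize(im[60:260,200:460],(780,600),interpolation=cv2.INTER_CUBIC)
def circ(ctr,r,z,col):
    q=[proj(P,[ctr[0]+r*np.cos(a),ctr[1]+r*np.sin(a),z]) for a in np.linspace(0,6.283,90)]
    q=[((u-x0+.5)*k-.5,(v-y0+.5)*k-.5) for u,v in q];cv2.polylines(o,[np.round(np.array(q)*16).astype(np.int32)],True,col,1,cv2.LINE_AA,4)
circ(c,.0215,.065,(0,0,255));circ(c,.0155,.065,(255,0,0));circ(c,.0215,.047,(0,160,0));circ(c,.0155,.047,(255,0,255))
circ((.545,.090),.115,.047,(0,0,255))
cv2.imwrite("pics/w3o.png",o[130:550])
```

```text
cup est [0.47915788 0.10742802]
```

View pics/w3o.png

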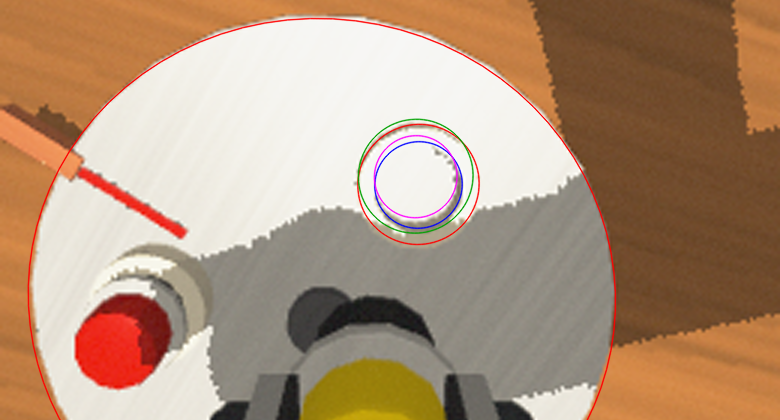

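Overlay: disc and rim fit within about 1 mm. The cup should shift about 1 px, giving roughly (0.480,0.107). Next I check where the lamp sits in the jaws.

Run:
```python
from h import *
import pickle
for f,p in(("pics/w3f.png","s3.pkl"),("pics/w2.png","s2.pkl")):
    im=cv2.imread(f);h=cv2.cvtColor(im,cv2.COLOR_BGR2HSV)
    m=((h[...,0]>22)&(h[...,0]<34)&(h[...,1]>150)&(h[...,2]>70)).astype(np.uint8);m[:,:270]=0;m[:,380:]=0;m[:200]=0
    ys,xs=np.nonzero(m);print(f,xs.min(),xs.max(),ys.min(),ys.max())
    for v in range(ys.min(),ys.max()+1,6):
        r=np.nonzero(m[v])[0];print(v,r.min(),r.max(),im[v,324])
    P=cam("wrist",pickle.load(open(p,"rb")));s=pickle.load(open(p,"rb"))
    for z in(-.02,.004,.0105):
        q=np.array([proj(P,np.array(s["eef_pos"])+np.array(s["tcp_rot"])@[ (.014 if z<.01 else .018)*np.cos(a),(.014 if z<.01 else .018)*np.sin(a),z]) for a in np.linspace(0,6.28,60)])
        print(z,q.min(0),q.max(0))
```

```text
pics/w3f.png 297 350 223 287
223 320 326 [ 40 129 152]
229 308 340 [ 10 128 151]
235 302 345 [ 10 128 153]
241 300 348 [ 10 163 193]
247 299 349 [ 10 157 188]
253 298 349 [ 10 157 190]
259 297 350 [ 10 155 186]
265 297 350 [ 10 160 188]
271 298 349 [ 10 156 187]
277 302 344 [ 10 156 186]
283 309 337 [ 10 156 186]
-0.02 [295.02237574 236.09739062] [352.9410421  288.04940827]
0.004 [299.09205044 217.98626063] [348.60192279 263.41788727]
0.0105 [293.18262274 207.35271291] [354.44554909 263.85675762]
pics/w2.png 297 350 223 287
223 320 327 [ 37 142 167]
229 307 340 [ 10 141 169]
235 302 345 [ 10 143 170]
241 300 348 [ 14 182 214]
247 299 349 [ 10 173 208]
253 298 350 [ 10 175 209]
259 297 350 [ 10 173 207]
265 297 350 [ 10 173 207]
271 298 349 [ 10 173 205]
277 303 345 [ 10 172 205]
283 309 337 [ 10 170 203]
-0.02 [295.02237574 236.09739062] [352.9410421  288.04940827]
0.004 [299.09205044 217.98626063] [348.60192279 263.41788727]
0.0105 [293.18262274 207.35271291] [354.44554909 263.85675762]
```

The lamp is centred on the TCP within about 0.5 mm. Both cup estimates agree, at (0.4804,0.1071).

```bash
python3 go.py .4804 .1071 .13
```

```text
t 5.15 pos [0.5006 0.0961 0.2198] yaw 106.8 F [ 0.3  0.1 -0.8] open 0.0266
shift [0.0163 0.0161 0.0899] turn [ 0.18  0.1  -0.  ] j6 -1.78
```

```bash
python3 -m creep '[[[0.016,0.016,0],[0.2,0.1,0],0.02],[[0,0,0.03],[0,0,0],0.02],[[0,0,0.03],[0,0,0],0.02],[[0,0,0.02],[0,0,0],0.02],[[0,0,0.005],[0,0,0],0.02],[[0,0,0],[0,0,0],0.02],[[0,0,0],[0,0,0],0.02]]';python3 go.py .4804 .1071 .112
```

```text
t: 5.85
eef_pos: [0.4777, 0.1017, 0.1356]
tcp_rot: [[-0.959, -0.283, 0.004], [-0.283, 0.959, 0.001], [-0.004, 0.0, -1.0]]
force: [0.3, 0.1, -0.0]
opening: 0.0267
t 5.85 pos [0.4777 0.1017 0.1356] yaw 106.4 F [ 0.3  0.1 -0. ] open 0.0267
shift [-0.004   0.0044  0.0236] turn [ 0.01  0.26 -0.  ] j6 -1.83
```

```bash
python3 -m creep '[[[-0.004,0.005,0.01],[0,0.2,0],0.02],[[0,0,0.01],[0,0,0],0.02],[[0,0,0.003],[0,0,0],0.02],[[0,0,0],[0,0,0],0.02],[[0,0,0],[0,0,0],0.02]]';python3 go.py .4804 .1071 .110
```

```text
t: 6.35
eef_pos: [0.4821, 0.1089, 0.1132]
tcp_rot: [[-0.959, -0.283, 0.006], [-0.283, 0.959, 0.003], [-0.006, 0.001, -1.0]]
force: [-0.1, -0.1, -1.2]
opening: 0.0267
t 6.35 pos [0.4821 0.1089 0.1132] yaw 106.5 F [-0.1 -0.1 -1.2] open 0.0267
shift [ 0.0022 -0.0013  0.0032] turn [ 0.07  0.36 -0.  ] j6 -1.84
```

```bash
python3 -m creep '[[[0.002,-0.001,0.002],[0,0.3,0],0.02],[[0,0,0],[0,0,0],0.02],[[0,0,0],[0,0,0],0.02]]';python3 go.py .4804 .1071 .105
```

```text
t: 6.65
eef_pos: [0.4806, 0.1074, 0.1114]
tcp_rot: [[-0.959, -0.284, 0.001], [-0.284, 0.959, 0.002], [-0.001, 0.001, -1.0]]
force: [-1.0, 0.4, -1.1]
opening: 0.0265
t 6.65 pos [0.4806 0.1074 0.1114] yaw 106.5 F [-1.   0.4 -1.1] open 0.0265
shift [ 0.0003 -0.0002  0.0064] turn [ 0.07  0.08 -0.  ] j6 -1.83
```

```bash
python3 -m creep '[[[0,0,0.003],[0,0,0],0.02],[[0,0,0.003],[0,0,0],0.02],[[0,0,0.003],[0,0,0],0.02],[[0,0,0.003],[0,0,0],0.02],[[0,0,0],[0,0,0],0.02]]';python3 go.py .4804 .1071 .088
```

```text
t: 7.15
eef_pos: [0.4806, 0.1073, 0.0985]
tcp_rot: [[-0.959, -0.283, 0.001], [-0.283, 0.959, 0.002], [-0.001, 0.001, -1.0]]
force: [0.3, 0.6, -0.6]
opening: 0.0263
t 7.15 pos [0.4806 0.1073 0.0985] yaw 106.5 F [ 0.3  0.6 -0.6] open 0.0263
shift [ 0.0002 -0.0002  0.0105] turn [ 0.08  0.08 -0.  ] j6 -1.83
```

Lamp bottom is about 6 mm inside the cup with no force. Continuing down.

```bash
python3 -m creep '[[[0,0,0.003],[0,0,0],0.02],[[0,0,0.003],[0,0,0],0.02],[[0,0,0.002],[0,0,0],0.02],[[0,0,0.001],[0,0,0],0.02]]';python3 go.py .4804 .1071 .088;  python3 -m creep '[[[0,0,0.001],[0,0,0],0.02],[[0,0,0.001],[0,0,0],0.02]]';python3 go.py .4804 .1071 .088
```

```text
t: 7.55
eef_pos: [0.4807, 0.1074, 0.0888]
tcp_rot: [[-0.959, -0.283, 0.001], [-0.283, 0.959, 0.002], [-0.002, 0.001, -1.0]]
force: [-0.3, 0.7, 0.0]
opening: 0.0266
t 7.55 pos [0.4807 0.1074 0.0888] yaw 106.5 F [-0.3  0.7  0. ] open 0.0266
shift [ 0.0004 -0.0002  0.0008] turn [ 0.07  0.09 -0.  ] j6 -1.83
t: 7.75
eef_pos: [0.4811, 0.1076, 0.0871]
tcp_rot: [[-0.959, -0.284, 0.002], [-0.284, 0.959, 0.002], [-0.002, 0.001, -1.0]]
force: [-3.5, -0.1, 7.8]
opening: 0.0264
t 7.75 pos [0.4811 0.1076 0.0871] yaw 106.5 F [-3.5 -0.1  7.8] open 0.0264
shift [ 0.0008 -0.0002 -0.0009] turn [ 0.06  0.13 -0.  ] j6 -1.83
```

Floor contact (7.8 N up) at TCP z 0.0871, exactly the expected seated height. Release and rise.

```bash
python3 -m creep '[[[0,0,0],[0,0,0],0.035],[[0,0,0],[0,0,0],0.055],[[0,0,0],[0,0,0],0.055],[[0,0,0],[0,0,0],0.055],[[0,0,-0.02],[0,0,0],0.055],[[0,0,-0.03],[0,0,0],0.055],[[0,0,-0.04],[0,0,0],0.055],[[0,0,-0.03],[0,0,0],0.055],[[0,0,0],[0,0,0],0.055]]';python3 go.py .56 .18 .2 165
python3 - <<'E'
from h import *
import pickle
s=manip.read_state();P=cam("wrist",s);im=manip.camera("wrist")[:,:,::-1];b=manip.camera("side")[:,:,::-1]
pickle.dump(s,open("s4.pkl","wb"));cv2.imwrite("pics/w4f.png",im)
cv2.imwrite("pics/w4.png",np.hstack([im[100:400,180:580],cv2.resize(b[120:220,290:390],(300,300),interpolation=cv2.INTER_CUBIC)]))
for n,X in dict(axis=[.545,.09,.047],handle=[.57,.184,.102],contact=[.674,.056,.07]).items():print(n,proj(P,X).round(1))
E
```

```text
t: 8.65
eef_pos: [0.4806, 0.1069, 0.2107]
tcp_rot: [[-0.959, -0.284, -0.0], [-0.284, 0.959, -0.0], [0.0, -0.0, -1.0]]
force: [-0.4, 0.7, 0.3]
opening: 0.055
t 8.65 pos [0.4806 0.1069 0.2107] yaw 106.5 F [-0.4  0.7  0.3] open 0.055
shift [-0.0969  0.0476  0.0106] turn [ 1.000e-02 -3.000e-02 -5.851e+01] j6 -1.83
axis [293.8 226.7]
handle [370.8 293.2]
contact [236.6 322.8]
```

View pics/w4.png

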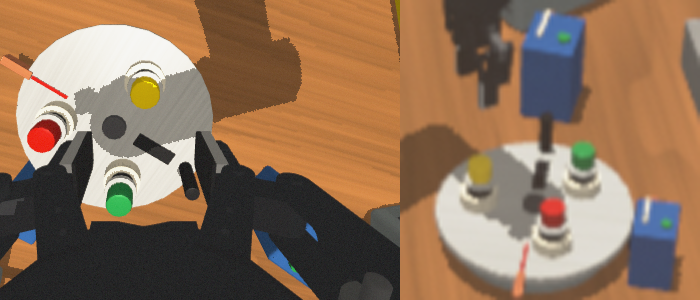

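The yellow lamp is seated upright in the cup. The handle top is at about (372,294) full-frame, matching the prediction. Rotate to yaw 165.5°, then go over the handle.

```bash
python3 -m creep '[[[0,0,0],[0,0,-8.5],0.04],[[0,0,0],[0,0,-8.5],0.04],[[0,0,0],[0,0,-8.5],0.04],[[0,0,0],[0,0,-8.5],0.04],[[0,0,0],[0,0,-8.5],0.04],[[0,0,0],[0,0,-8.5],0.04],[[0,0,0],[0,0,-8],0.04],[[0,0,0],[0,0,0],0.04]]';python3 go.py .57 .184 .2 165.5
```

```text
t: 9.55
eef_pos: [0.4701, 0.1025, 0.1922]
tcp_rot: [[-0.232, -0.972, -0.034], [-0.972, 0.233, -0.014], [0.022, 0.03, -0.999]]
force: [0.1, 0.5, 0.1]
opening: 0.0397
t 9.55 pos [0.4701 0.1025 0.1922] yaw 166.5 F [0.1 0.5 0.1] open 0.0397
shift [-0.1023 -0.0779 -0.0124] turn [ 1.72 -1.25  1.04] j6 -0.78
```

```bash
python3 -m creep '[[[0,0,-0.01],[1.7,-1.2,1],0.04],[[-0.034,-0.026,0],[0,0,0],0.04],[[-0.034,-0.026,0],[0,0,0],0.04],[[-0.034,-0.026,0],[0,0,0],0.04],[[0,0,0],[0,0,0],0.04],[[0,0,0],[0,0,0],0.04]]';python3 go.py .57 .184 .12 165.5
python3 - <<'E'
from h import *
im=manip.camera("wrist")[:,:,::-1];s=manip.read_state()
P=cam("wrist",s);print(proj(P,[.57,.184,.102]),proj(P,[.57,.184,.047]))
cv2.imwrite("pics/w5.png",im)
E
```

```text
t: 10.15
eef_pos: [0.5713, 0.1813, 0.2002]
tcp_rot: [[-0.27, -0.963, -0.001], [-0.963, 0.27, -0.002], [0.002, 0.0, -1.0]]
force: [-0.1, 0.5, 0.1]
opening: 0.0403
t 10.15 pos [0.5713 0.1813 0.2002] yaw 164.3 F [-0.1  0.5  0.1] open 0.0403
shift [-0.0024  0.0019  0.0802] turn [ 0.02 -0.1  -1.19] j6 -0.85
[325.14886164 197.77470828] [324.79680574 183.22945381]
```

View pics/w5.png

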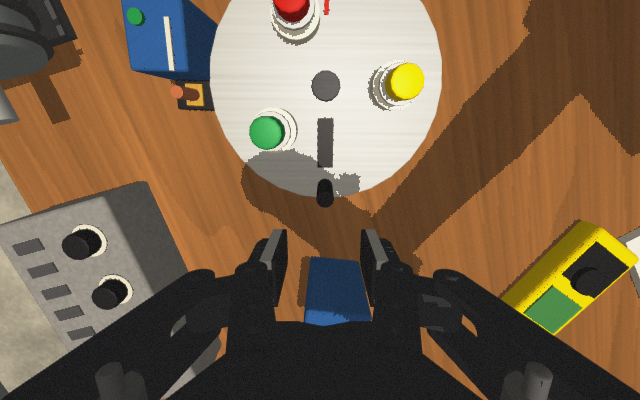

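Handle top is at (325,200), as predicted, centred between the jaws. The large look-alike lies about 50 mm outward. Descending to straddle the handle.

```bash
python3 -m creep '[[[-0.002,0.002,0.02],[0,0,-1.2],0.04],[[0,0,0.035],[0,0,0],0.04],[[0,0,0.03],[0,0,0],0.04],[[0,0,0.02],[0,0,0],0.04],[[0,0,0.01],[0,0,0],0.04],[[0,0,0],[0,0,0],0.04]]';python3 go.py .57 .184 .075 165.5
```

```text
t: 10.8
eef_pos: [0.5661, 0.18, 0.0871]
tcp_rot: [[-0.257, -0.966, 0.006], [-0.966, 0.257, 0.002], [-0.004, -0.006, -1.0]]
force: [-0.3, 0.0, 0.6]
opening: 0.0403
t 10.8 pos [0.5661 0.18   0.0871] yaw 165.1 F [-0.3  0.   0.6] open 0.0403
shift [-0.0048 -0.0026  0.0121] turn [-0.32  0.2  -0.42] j6 -0.84
```

```bash
cat > arc.py <<'E'
from h import *
s=manip.read_state();R=np.array(s["tcp_rot"]);p=np.array(s["eef_pos"]);d=p[:2]-[.5447,.0897]
th=np.degrees(np.arctan2(d[1],d[0]))%360;yaw=np.degrees(np.arctan2(R[1,1],R[0,1]))%360
F=np.array(s["force"])
print("t",round(s["t"],2),"r",round(np.hypot(*d),4),"th",round(th,2),"yaw-90-th",round(yaw-90-th,2),"z",round(p[2],4),"Ftool",np.round(R.T@F,1),"tilt",np.round(np.degrees([-R[2,1],R[2,0]]),2),"j6",round(s["joints"][5],2),"tau_axis",round(d[0]*-F[1]-d[1]*-F[0],2))
E
python3 -m creep '[[[-0.004,-0.002,0.008],[0,0,0],0.04],[[0,0,0.004],[0,0,0],0.04],[[0,0,0],[0,0,0],0.04]]';python3 arc.py
```

```text
t: 11.1
eef_pos: [0.5707, 0.1841, 0.0777]
tcp_rot: [[-0.258, -0.966, 0.012], [-0.966, 0.258, 0.005], [-0.007, -0.01, -1.0]]
force: [0.6, 0.4, 1.2]
opening: 0.0397
t 11.1 r 0.0979 th 74.62 yaw-90-th 0.43 z 0.0777 Ftool [-0.6 -0.4 -1.2] tilt [ 0.57 -0.43] j6 -0.85 tau_axis 0.04
```

```bash
python3 -m creep '[[[-0.001,0.006,0],[-0.6,0.4,-3],0.04],[[0.0003,0.007,0],[0,0,-4],0.04],[[0.0003,0.007,0],[0,0,-4],0.04],[[0.0003,0.007,0],[0,0,-4],0.04],[[0.0003,0.007,0],[0,0,-4],0.04]]';python3 arc.py
```

```text
t: 11.6
eef_pos: [0.5414, 0.19, 0.081]
tcp_rot: [[0.083, -0.996, 0.01], [-0.997, -0.083, 0.005], [-0.004, -0.011, -1.0]]
force: [2.4, -0.9, -1.8]
opening: 0.0398
t 11.6 r 0.1004 th 91.91 yaw-90-th 2.86 z 0.081 Ftool [ 1.1 -2.3  1.8] tilt [ 0.62 -0.24] j6 -0.54 tau_axis 0.23
```

```bash
python3 -m creep '[[[0.0003,0.007,0.003],[-0.5,0.2,-2],0.04],[[0.0003,0.007,0.001],[0,0,-4],0.04],[[0.0003,0.007,0.001],[0,0,-4],0.04],[[0.0003,0.007,0.001],[0,0,-4],0.04],[[0.0003,0.007,0.001],[0,0,-4],0.04],[[0.0003,0.007,0.001],[0,0,-4],0.04]]';python3 arc.py
```

```text
t: 12.2
eef_pos: [0.5094, 0.1832, 0.0793]
tcp_rot: [[0.468, -0.884, 0.025], [-0.884, -0.467, 0.012], [0.001, -0.028, -1.0]]
force: [2.3, 1.6, -1.4]
opening: 0.0396
t 12.2 r 0.0999 th 110.67 yaw-90-th 7.21 z 0.0793 Ftool [-0.4 -2.7  1.5] tilt [1.61 0.05] j6 -0.17 tau_axis 0.27
```

```bash
python3 -m creep '[[[0.0003,0.007,0.001],[-1.5,0,0],0.04],[[0.0003,0.007,0.001],[-0.3,0,-2],0.04],[[0.0003,0.007,0.001],[-0.3,0,-3],0.04],[[0.0003,0.007,0.001],[-0.3,0,-3],0.04],[[0.0003,0.007,0.001],[-0.3,0,-3],0.04]]';python3 arc.py
```

```text
t: 12.7
eef_pos: [0.4872, 0.1707, 0.0796]
tcp_rot: [[0.631, -0.776, 0.0], [-0.776, -0.631, 0.001], [-0.0, -0.0, -1.0]]
force: [0.8, 3.5, -0.1]
opening: 0.0404
t 12.7 r 0.0994 th 125.35 yaw-90-th 3.78 z 0.0796 Ftool [-2.2 -2.8  0.1] tilt [ 0.03 -0.02] j6 0.03 tau_axis 0.27
```

```bash
python3 -m creep '[[[-0.0003,0.007,0.001],[0,0,-2],0.04],[[0,0.007,0.001],[-0.2,0,-3],0.04],[[0.0003,0.007,0.001],[-0.2,0,-3],0.04],[[0.0003,0.005,0],[-0.2,0,-2],0.04],[[0.0003,0.004,0],[0,0,-2],0.04]]';python3 arc.py
```

```text
t: 13.2
eef_pos: [0.4713, 0.1556, 0.0806]
tcp_rot: [[0.781, -0.625, 0.004], [-0.625, -0.781, 0.003], [0.001, -0.004, -1.0]]
force: [1.2, 2.4, -1.4]
opening: 0.0402
t 13.2 r 0.0987 th 138.09 yaw-90-th 3.24 z 0.0806 Ftool [-0.6 -2.6  1.4] tilt [0.25 0.07] j6 0.25 tau_axis 0.25
```

```bash
python3 -m creep '[[[-0.0005,0.005,0.001],[-0.2,0,-1],0.04],[[-0.0002,0.005,0.001],[0,0,-2],0.04],[[0,0.004,0],[0,0,-2],0.04],[[0,0.003,0],[0,0,-1.5],0.04]]';python3 arc.py; python3 -c "
import cv2
from plant import manip
im=manip.camera('top')[:,:,::-1];cv2.imwrite('pics/t6.png',cv2.resize(im[120:220,240:345],(735,700))[:600])"
```

```text
t: 13.6
eef_pos: [0.4632, 0.1451, 0.0808]
tcp_rot: [[0.847, -0.531, 0.007], [-0.531, -0.847, 0.004], [0.004, -0.008, -1.0]]
force: [1.3, 2.1, -1.8]
opening: 0.0399
t 13.6 r 0.0985 th 145.76 yaw-90-th 2.15 z 0.0808 Ftool [-0.  -2.4  1.9] tilt [0.44 0.21] j6 0.37 tau_axis 0.24
```

View pics/t6.png

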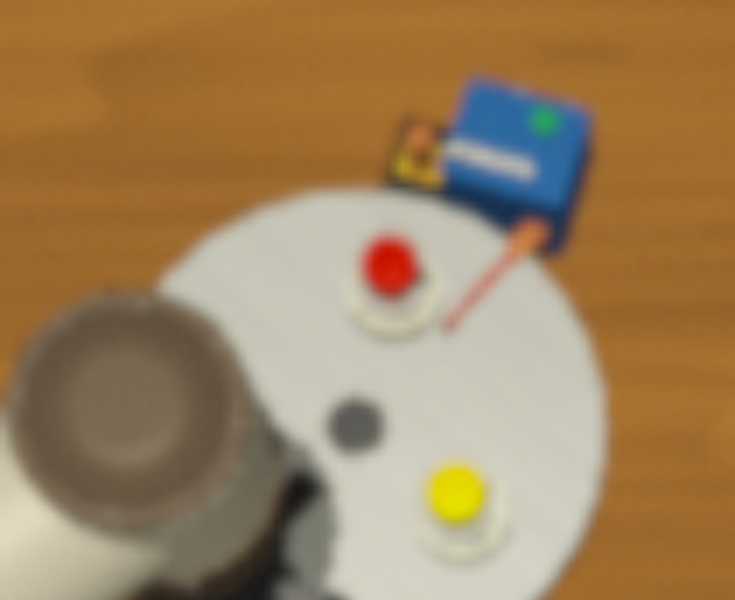

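The disc still has about 30° to go: blade at (540,230), contact post at (420,135). The blade must pass the housing first, so I'll check that clearance numerically.

Run:
```python
from h import *
T=cam("top");A=np.array([.5447,.0897])
for n,(u,v),z in [("post",(420,130),.07),("boxTL",(473,80),.085),("boxTR",(592,112),.085),("boxBL",(447,150),.085),("boxBL2",(447,165),.085),("boxBR",(580,190),.085),("bladetip",(543,222),.045),("bladein",(515,250),.045),("footBL",(388,180),.02),("footTL",(405,118),.02),("disc top",(356,186),.047),("axis",(356,425),.047),("red",(390,262),.107)]:
    w=onz(T,(240+(u+.5)/7-.5,120+(v+.5)/7-.5),z);d=w-A;print(n,w.round(4),"r",round(np.hypot(*d),4),"ang",round(np.degrees(np.arctan2(d[1],d[0])),1))
```

```text
post [0.6783 0.0585] r 0.1372 ang -13.1
boxTL [0.6969 0.0335] r 0.1622 ang -20.3
boxTR [ 0.6809 -0.0209] r 0.1754 ang -39.1
boxBL [0.6635 0.0457] r 0.1267 ang -20.3
boxBL2 [0.6563 0.0457] r 0.12 ang -21.5
boxBR [ 0.6437 -0.0148] r 0.144 ang -46.6
bladetip [0.641  0.0021] r 0.1302 ang -42.3
bladein [0.6276 0.0154] r 0.1113 ang -41.9
footBL [0.6704 0.0759] r 0.1265 ang -6.3
footTL [0.7013 0.0676] r 0.1582 ang -8.0
disc top [0.659  0.0895] r 0.1143 ang -0.1
axis [0.544  0.0897] r 0.0007 ang 177.4
red [0.6043 0.0708] r 0.0625 ang -17.6
```

Run:
```python
from h import *
from scipy.spatial.transform import Rotation
# state at w5: rebuild from printed pose
s=dict(eef_pos=[.5713,.1813,.2002],tcp_rot=[[-.27,-.963,-.001],[-.963,.27,-.002],[.002,0,-1]])
P=cam("wrist",s);im=cv2.imread("pics/w5.png");x0,y0,k=110,0,5.5
o=cv2.resize(im[0:120,110:250],None,fx=k,fy=k,interpolation=cv2.INTER_CUBIC)
A=np.array([.5447,.0897])
for r,z,c in((.115,.047,(0,0,255)),(.130,.041,(0,255,0)),(.145,.041,(255,255,0))):
    q=[proj(P,[A[0]+r*np.cos(a),A[1]+r*np.sin(a),z]) for a in np.radians(np.arange(-70,20,2))]
    cv2.polylines(o,[np.round([((u-x0+.5)*k-.5,(v-y0+.5)*k-.5) for u,v in q]).astype(np.int32)],False,c,1,cv2.LINE_AA)
cv2.imwrite("pics/w5c.png",o)
```

```text
(no output)
```

View pics/w5c.png

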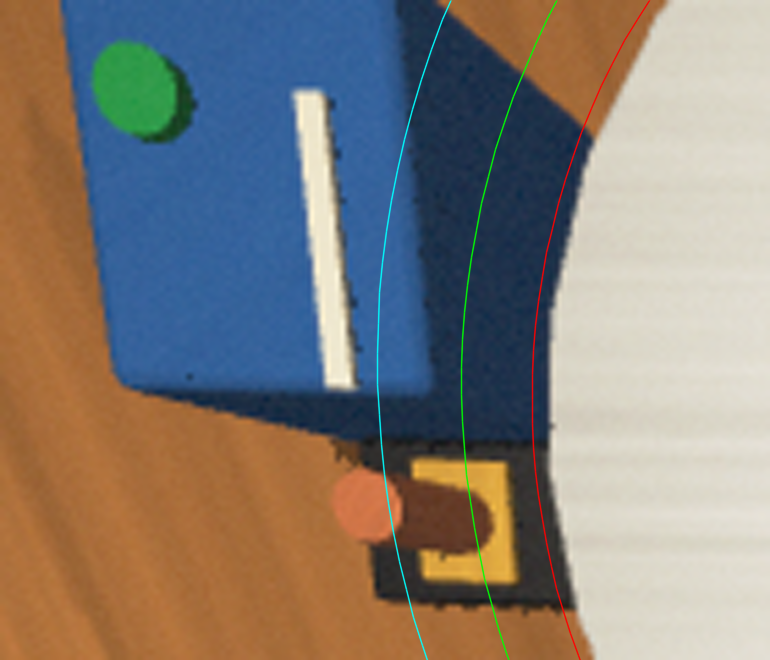

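Run:
```python
from h import *
s=dict(eef_pos=[.5713,.1813,.2002],tcp_rot=[[-.27,-.963,-.001],[-.963,.27,-.002],[.002,0,-1]])
P=cam("wrist",s);A=np.array([.5447,.0897])
a0=np.radians(-14);xa=-np.array([np.cos(a0),np.sin(a0)]);ya=np.array([np.sin(a0),-np.cos(a0)])
O=A-xa*.13
for n,(u,v),z in [("post",(367,505),.07),("postbase",(462,520),.015),("boxin1",(432,388),.085),("boxin2",(394,0),.085),("boxout1",(115,385),.085),("basecorner",(345,440),.0),("rightbase",(590,132),.02),("footBR",(575,607),.01),("footBL",(378,598),.01)]:
    w=onz(P,(110+(u+.5)/5.5-.5,(v+.5)/5.5-.5),z);d=w-A;print(n,w.round(4),"r",round(np.hypot(*d),4),"ang",round(np.degrees(np.arctan2(d[1],d[0])),1),"tester xy",((w-O)@xa).round(4),((w-O)@ya).round(4))
```

```text
post [0.6761 0.0598] r 0.1347 ang -12.8 tester xy -0.0047 -0.0028
postbase [0.6839 0.0563] r 0.1432 ang -13.5 tester xy -0.0132 -0.0013
boxin1 [0.6528 0.0499] r 0.1152 ang -20.2 tester xy 0.0155 0.0125
boxin2 [6.376e-01 3.000e-04] r 0.1289 ang -43.9 tester xy 0.0182 0.0643
boxout1 [0.6995 0.0364] r 0.1637 ang -19.0 tester xy -0.0331 0.0143
basecorner [0.7071 0.0326] r 0.1722 ang -19.4 tester xy -0.0414 0.0161
rightbase [6.328e-01 6.000e-04] r 0.1253 ang -45.3 tester xy 0.023 0.0651
footBR [0.6701 0.0774] r 0.126 ang -5.6 tester xy 0.0053 -0.0184
footBL [0.7085 0.0648] r 0.1656 ang -8.6 tester xy -0.0349 -0.0155
```

Run:
```python
from h import *
import pickle
s=manip.read_state();im=manip.camera("wrist")[:,:,::-1];b=manip.camera("side")[:,:,::-1]
pickle.dump(s,open("s7.pkl","wb"));cv2.imwrite("pics/w7f.png",im);cv2.imwrite("pics/s7f.png",b)
P=cam("wrist",s);S=cam("side");print(proj(P,[.676,.058,.07]),proj(P,[.6437,-.0148,.085]),proj(S,[.676,.058,.07]))
cv2.imwrite("pics/m7.png",np.hstack([cv2.resize(im,(480,300),interpolation=cv2.INTER_AREA),cv2.resize(b[150:225,320:395],(300,300),interpolation=cv2.INTER_CUBIC)]))
```

```text
[ 216.50155286 -326.28529266] [ 449.40339254 -455.38699299] [374.17850985 187.27522675]
```

View pics/m7.png

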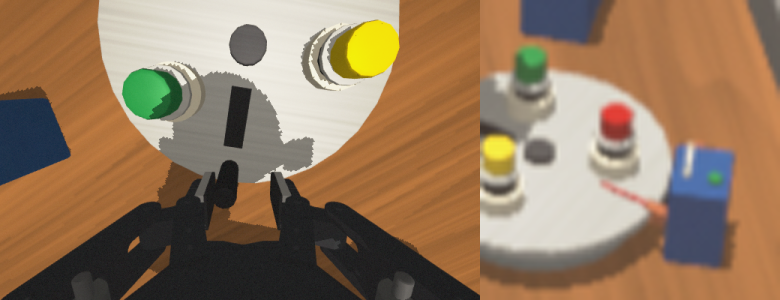

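The blade tip looks right at the housing's inner face, but there is no extra force yet. I continue slowly, feeling for any resistance.

```bash
for i in 1; do python3 -m creep '[[[-0.0005,0.003,0.001],[-0.3,-0.2,-1],0.04],[[0,0.003,0],[0,0,-1.5],0.04]]' >/dev/null; python3 arc.py; python3 -m creep '[[[-0.0003,0.003,0],[-0.1,0,-1.5],0.04],[[0,0.003,0],[0,0,-1.5],0.04]]' >/dev/null; python3 arc.py;python3 -m creep '[[[-0.0003,0.003,0],[-0.1,0,-1.5],0.04],[[0,0.003,0],[0,0,-1.5],0.04]]' >/dev/null; python3 arc.py; done
```

```text
t 13.95 r 0.0984 th 148.79 yaw-90-th 1.69 z 0.0803 Ftool [-1.3 -2.7  2.3] tilt [0.19 0.07] j6 0.42 tau_axis 0.26
t 14.15 r 0.0986 th 152.35 yaw-90-th 1.37 z 0.0803 Ftool [-1.7 -1.7 -1. ] tilt [0.1  0.09] j6 0.48 tau_axis 0.16
t 14.35 r 0.0988 th 156.1 yaw-90-th 0.88 z 0.0803 Ftool [-1.6 -2.6 -0.2] tilt [-0.01  0.1 ] j6 0.54 tau_axis 0.25
```

No resistance. The handle trails the TCP by about 7°, so it is now at about 149°, with contact expected near handle 164° (TCP about 171°).

```bash
python3 -m creep '[[[-0.0003,0.003,0],[0,0,-1.5],0.04],[[0,0.003,0],[0,0,-2],0.04],[[-0.0003,0.003,0],[0,0,-2],0.04],[[0,0.002,0],[0,0,-1.5],0.04]]' >/dev/null; python3 arc.py; python3 -m creep '[[[-0.0003,0.002,0],[0,0,-1.5],0.04],[[0,0.002,0],[0,0,-1],0.04]]' >/dev/null; python3 arc.py
```

```text
t 14.75 r 0.0989 th 163.09 yaw-90-th 1.44 z 0.0804 Ftool [ 1.3 -2.4  0.8] tilt [-0.04  0.17] j6 0.69 tau_axis 0.24
t 14.95 r 0.099 th 165.75 yaw-90-th 1.49 z 0.0804 Ftool [ 0.  -2.7 -0.6] tilt [-0.05  0.19] j6 0.74 tau_axis 0.27
```

```bash
python3 -m creep '[[[-0.0003,0.002,0],[0,0,-1],0.04]]' >/dev/null; python3 arc.py; python3 -m creep '[[[0,0.0015,0],[0,0,-1],0.04]]' >/dev/null; python3 arc.py;python3 -m creep '[[[0,0.0015,0],[0,0,-1],0.04]]' >/dev/null; python3 arc.py
```

```text
t 15.05 r 0.0991 th 167.03 yaw-90-th 1.3 z 0.0805 Ftool [ 1.7 -2.5  0.8] tilt [-0.06  0.2 ] j6 0.76 tau_axis 0.25
t 15.15 r 0.0991 th 168.02 yaw-90-th 1.4 z 0.0805 Ftool [ 0.9 -1.4  0.6] tilt [-0.06  0.21] j6 0.78 tau_axis 0.14
t 15.25 r 0.0991 th 168.99 yaw-90-th 1.51 z 0.0805 Ftool [ 0.2 -0.9  0.2] tilt [-0.07  0.2 ] j6 0.81 tau_axis 0.09
```

```bash
for n in 1; do python3 -m creep '[[[0,0.001,0],[0,0,-0.5],0.04]]' >/dev/null; python3 arc.py; python3 -m creep '[[[0,0.001,0],[0,0,-0.5],0.04]]' >/dev/null; python3 arc.py;python3 -m creep '[[[0,0.001,0],[0,0,-0.5],0.04]]' >/dev/null; python3 arc.py;python3 -m creep '[[[0,0.001,0],[0,0,-0.5],0.04]]' >/dev/null; python3 arc.py; done
```

```text
t 15.35 r 0.099 th 169.48 yaw-90-th 1.58 z 0.0805 Ftool [-0.9 -6.4  1.7] tilt [-0.03  0.23] j6 0.82 tau_axis 0.63
t 15.45 r 0.0987 th 169.53 yaw-90-th 2.06 z 0.0805 Ftool [-0.7 -7.3  1.6] tilt [0.08 0.28] j6 0.83 tau_axis 0.72
t 15.55 r 0.0985 th 169.47 yaw-90-th 2.67 z 0.0805 Ftool [-0.7 -6.1  1.4] tilt [0.21 0.34] j6 0.84 tau_axis 0.6
t 15.65 r 0.0984 th 169.44 yaw-90-th 3.24 z 0.0804 Ftool [-0.6 -5.5  1.7] tilt [0.31 0.38] j6 0.85 tau_axis 0.53
```

Blade contact felt: force rises and the motion stops at handle about 162.6°. Ramp up towards 12.4 N at the handle (8 N at the contact).

```bash
python3 -m creep '[[[0,0.0013,0],[0,0,0.3],0.04]]' >/dev/null; python3 arc.py; python3 -m creep '[[[0,0.0016,0],[0,0,0.3],0.04]]' >/dev/null; python3 arc.py;python3 -m creep '[[[0,0.0016,0],[0,0,0.3],0.04]]' >/dev/null; python3 arc.py
```

```text
t 15.75 r 0.0984 th 169.47 yaw-90-th 2.95 z 0.0803 Ftool [-3.3 -9.  -0.3] tilt [0.44 0.41] j6 0.85 tau_axis 0.87
t 15.85 r 0.0985 th 169.5 yaw-90-th 2.63 z 0.0803 Ftool [ -3.7 -10.3   0.7] tilt [0.6  0.44] j6 0.85 tau_axis 1.0
t 15.95 r 0.0986 th 169.47 yaw-90-th 2.39 z 0.0802 Ftool [-3.2 -9.   1.2] tilt [0.77 0.47] j6 0.85 tau_axis 0.87
```

```bash
python3 -m creep '[[[0,0.002,0],[-0.2,-0.1,0],0.04]]' >/dev/null; python3 arc.py; python3 -m creep '[[[0,0.002,0],[-0.2,-0.1,0],0.04]]' >/dev/null; python3 arc.py;python3 -m creep '[[[0,0.002,0],[-0.2,-0.1,0],0.04],[[0,0.002,0],[-0.2,-0.1,0],0.04]]' >/dev/null; python3 arc.py
```

```text
t 16.05 r 0.0986 th 169.52 yaw-90-th 2.36 z 0.0802 Ftool [-3.6 -9.8  1.6] tilt [0.76 0.43] j6 0.85 tau_axis 0.95
t 16.15 r 0.0985 th 169.51 yaw-90-th 2.41 z 0.0802 Ftool [ -3.7 -10.7   1.9] tilt [0.75 0.39] j6 0.85 tau_axis 1.04
t 16.35 r 0.0985 th 169.49 yaw-90-th 2.51 z 0.0803 Ftool [-4.6 -9.9  1. ] tilt [0.73 0.3 ] j6 0.85 tau_axis 0.95
```

```bash
python3 -m creep '[[[0,0.0025,0],[-0.2,-0.1,0],0.04]]' >/dev/null; python3 arc.py; python3 -m creep '[[[0,0.0025,0],[-0.2,-0.1,0],0.04],[[0,0.0025,0],[-0.2,-0.1,0],0.04]]' >/dev/null; python3 arc.py;python3 -m creep '[[[0,0.0025,0],[-0.2,0,0],0.04],[[0,0.0025,0],[-0.2,0,0],0.04]]' >/dev/null; python3 arc.py
```

```text
t 16.45 r 0.0985 th 169.56 yaw-90-th 2.49 z 0.0802 Ftool [ -4.4 -13.9   0.3] tilt [0.76 0.26] j6 0.86 tau_axis 1.35
t 16.65 r 0.0985 th 169.55 yaw-90-th 2.59 z 0.0802 Ftool [ -4.6 -11.6   1.4] tilt [0.85 0.2 ] j6 0.86 tau_axis 1.12
t 16.85 r 0.0984 th 169.53 yaw-90-th 2.7 z 0.0802 Ftool [ -4.2 -13.3   0.6] tilt [0.92 0.34] j6 0.86 tau_axis 1.29
```

About 8 N at the contact. Hold here for another second, checking along the way.

```bash
python3 -m creep '[[[0,0.0025,0],[-0.2,0,0],0.04],[[0,0.0025,0],[-0.2,0,0],0.04],[[0,0.0025,0],[-0.2,0,0],0.04]]' >/dev/null; python3 arc.py; python3 -m creep '[[[0,0.0025,0],[-0.2,0,0],0.04],[[0,0.0025,0],[-0.2,0,0],0.04],[[0,0.0025,0],[-0.2,0,0],0.04]]' >/dev/null; python3 arc.py;python3 -m creep '[[[0,0.0025,0],[-0.2,0,0],0.04],[[0,0.0025,0],[-0.2,0,0],0.04],[[0,0.0025,0],[-0.2,0,0],0.04]]' >/dev/null; python3 arc.py
```

```text
t 17.15 r 0.0983 th 169.51 yaw-90-th 2.85 z 0.0802 Ftool [ -4.9 -11.6   0.8] tilt [1.02 0.57] j6 0.86 tau_axis 1.11
t 17.45 r 0.0982 th 169.5 yaw-90-th 3.02 z 0.0801 Ftool [ -3.9 -12.4   0.9] tilt [1.12 0.79] j6 0.86 tau_axis 1.2
t 17.75 r 0.0981 th 169.48 yaw-90-th 3.19 z 0.0801 Ftool [ -4.5 -11.9   2. ] tilt [1.22 1.02] j6 0.86 tau_axis 1.15
```

Held 16.4–17.75 s at roughly 8 N. Ease off gently, back off 9 mm, then rise.

```bash
python3 -m creep '[[[0,0.0012,0],[0,0,0],0.04],[[0,0,0],[0,0,0],0.04],[[0,-0.002,0],[0,0,0],0.04],[[0,-0.003,0],[0,0,0],0.04],[[0,-0.004,0],[0,0,0],0.04],[[0,0,0],[0,0,0],0.04],[[0,0,0],[0,0,0],0.04]]' >/dev/null; python3 arc.py
```

```text
t 18.45 r 0.1014 th 165.47 yaw-90-th 7.29 z 0.0792 Ftool [0.1 0.  0.2] tilt [0.99 0.69] j6 0.85 tau_axis -0.0
```

```bash
python3 -m creep '[[[0,-0.003,-0.01],[-0.5,-0.5,0],0.04],[[0,0,-0.02],[0,0,0],0.04],[[0,0,-0.03],[0,0,0],0.04],[[0,0,-0.04],[0,0,0],0.04],[[0,0,-0.04],[0,0,0],0.04],[[0,0,0],[0,0,0],0.04],[[0,0,0],[0,0,0],0.04],[[0,0,0],[0,0,0],0.04]]' >/dev/null; python3 arc.py
python3 - <<'E'
from h import *
import pickle
s=manip.read_state();im=manip.camera("wrist")[:,:,::-1];b=manip.camera("side")[:,:,::-1];t=manip.camera("top")[:,:,::-1]
P=cam("wrist",s);A=np.array([.5447,.0897])
for a in(162.6,):print([proj(P,[A[0]+.1*np.cos(np.radians(a)),A[1]+.1*np.sin(np.radians(a)),.102]),proj(P,[*A,.047])])
g=lambda x:cv2.resize(x,(400,300),interpolation=cv2.INTER_CUBIC)
cv2.imwrite("pics/m8.png",np.vstack([np.hstack([g(t[120:220,230:363]),g(b[125:225,285:418])]),np.hstack([g(im[:,50:583])[:280],np.zeros((280,400,3),np.uint8)])]))
E
```

```text
t 19.25 r 0.1034 th 165.9 yaw-90-th 6.76 z 0.2228 Ftool [-0.5  0.  -0.1] tilt [ 0.19 -0.15] j6 0.84 tau_axis -0.01
[array([318.0242603, 183.3399011]), array([335.43696795,  79.76558794])]
```

View pics/m8.png

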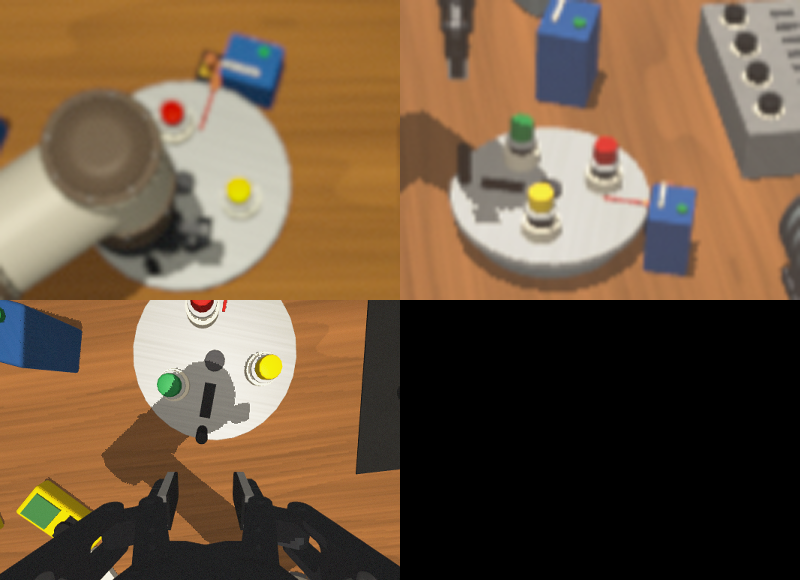

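Final views: the yellow lamp is upright in its cup, the blade is at the contact post beside the small tester, and the other parts are in their starting places. The handle in the wrist view, about (318,179), matches the felt contact angle to within about 4 px. The robot is clear with no force on it, so I'm handing in.

Run:
```python
from plant import manip
print(manip.hand_in(), manip.read_state()["t"])
```

```text
the job is handed in; nothing more can be done
the job is handed in; nothing more can be done
```

I put the yellow lamp in the empty cup, turned the carousel to the contact, held it there at about 8 N, and handed in at about 19.4 s of the 62 s allowed. No verdict came back.

- **Lamp:** it touched the cup floor with 7.8 N at TCP height 0.087 m, the height expected for fully home. I let go, and later views show it upright in the cup.
- **Contact:** I pushed the handle with one finger of the straddling gripper until it stopped hard. From 16.4 to 17.75 s the push read 11.6–13.9 N, which is roughly 7–9 N at the contact. The highest reading anywhere was about 9 N at the contact, but I read the force only at the end of each call.
- **Release:** I eased off and rose to 0.22 m with no force left on the tool. The handle then still stood at the felt angle, within about 1°, so whether the blade still touches rests on that and on the disc's friction. I did not measure the gap itself.
- **Other parts:** the disc lamps looked undisturbed. The arm or the picture's edge hid some of the loose lamps, screwdriver and meter in the last views, but the gripper never worked near them after the pick.

**What did not agree:**
- The blade stopped about 1–1.5° before the angle I worked out from the pictures, which is about 2–3.5 mm at the post. That is roughly within the camera error and the post's slide.
- In the pictures the tester's housing seemed to overlap the blade's path, yet I felt no resistance before the post.
- I viewed 13 pictures against the budget of 10.

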